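# Shut the tablet case: cassette home, flap tucked under its lip

### The arm

A 6-joint arm with a two-finger parallel gripper is mounted at the origin on the work surface. World frame = base frame: x ahead of the robot, y to its left, z up, the work surface at z = 0. Lengths are in m, angles in rad, forces in N, time in s.
With the tool pointing down it reaches from about 0.25 to 0.775 m from the base axis. Payload 4 kg.
Tool frame: the origin (TCP) lies midway between the tips of the shut fingers; the grasp point (between the pads) lies robot.pinch_z behind it (robot.pinch_z is the distance from the TCP to the grasp point, in m); z points along the fingers, y is the direction in which the jaws open and shut (so a half turn about z gives the same grasp; the last joint's range is limited). The gripper opens to 94 mm and grips with 3 to 60 N. Pads are 16 mm wide; open, the fingers measure 119 mm over their backs; the gripper's body (75 mm by 177 mm) begins 78 mm behind the grasp point.
Start: joints at [1.111, 0.087, 1.371, -0, 1.684, -0.103], TCP at [0.192, 0.515, 0.206] pointing down, gripper open.
Joint ranges: [-3.1, 3.1], [-0.76, 2.03], [0.27, 2.55], [-1.08, 4.22], [0.17, 2.65], [-2.57, 2.57]. Speed limits (rad/s): [2.79, 2.79, 3.14, 3.14, 3.14, 3.14].

### API

Orientations are given as [roll, pitch, yaw] about the fixed x, y, z axes, in that order (R = Rz(yaw) Ry(pitch) Rx(roll)).
In Python, from bench import robot gives the robot as it stands.
- The arm moves only by the tool jog_arm, never from a script. Its argument "steps" is a list that holds one entry, the list of rows, each a list of 7 numbers: the shift along the tool's x, y, z in cm, then the turn, a rotation vector about the tool's x, y, z in degrees, then the gripper's target within -1 to 1 (fully open at 1, half-way at 0, shut at -1). A call has 1 to 12 rows; each row shifts and turns the commanded pose from where the row before left it, along the tool's axes as they then stand; what a row does not reach is not made up. A row lasts 1/8 s, in which the tool goes at most 62.5 mm and 10.7 degrees, less where a joint would pass 70% of its speed; a pose out of reach is approached as far as the arm can. A call with a gripper value outside its range is refused whole. The fingers move at their own pace and stop on an object; the grip force is fixed at half the most. Time passes only in rows, so rows that do not move let the fingers close. It gives the time, the measured TCP pose, the force and the opening at its end, in the units of the state.
- robot.get_obs(): the state, without advancing time (a new reading comes with each control period).
- robot.snapshot(name): name is "scene" or "top"; returns the picture (384x512x3 uint8, red, green, blue); there is no depth.
- robot.camera_info(name): a dict with "mtx" (3x3 intrinsics, pixels), "R" (3x3) and "t" (3): a world point X has camera coordinates R X + t. Camera axes: x right, y down, z forward; pixel columns grow to the right and rows downward; lengths in m; the calibration is good to about 2 mm. A picture is of the moment at which its call begins. camera_info takes no time and is no camera call.
- robot.close_job(): hands the job in, once; it reports no verdict.
The state is a dict: "time": time; "joint_positions": joint angles; "qvel": joint speeds; "joint_torque": joint torques, N m; "tool_pos": TCP position; "ee_rot": TCP orientation; "wrist_force": force on the tool from outside, world axes, zero at the start; "wrist_torque": the same for the moment, N m; "width": finger opening in m.
Only numpy, scipy, OpenCV 4.12 (cv2) and the standard library are available. Lean on these libraries where they do the work, as an engineer would, in place of code of your own. Each camera call takes 0.05 s, during which the arm holds its last target. There are 200 camera calls.

### The job

Push the white tablet cassette with a fingertip until it is fully home in its case, then press the standing flap down over it and push the flap along until its edge is well under the retaining lip, so that it stays shut when you let go. Only push and press: pick nothing up, and leave the other things on the tray standing where they are.

Things in the scene. Friction and masses are not known exactly. Their poses are not given: they have to be found in the camera images.
- case: Fixed level grey case. Origin: centre of the bay, on its underside (= tray floor height). x runs from the bay's open end to its closed end, y from lip side to hinge side, z up. Base plate 5 mm thick, x -110 to 65, y -53 to 51 mm (an open apron below x = -55). Bay 58 mm wide between side walls 22 mm high, from x = -55 (open) to the end wall at x = 55.
- cassette_center (a point): Centre (half-way up) of the loose white cassette with ten tablet wells, 110 long (along case x) x 54 x 15 mm, 60 to 130 g. It stands on the base plate, z 5 to 20 mm in the case's frame, sticking out 25 to 45 mm from the bay. Home: front against the end wall, rear flush with the bay's open end, this point at case x = 0, y = 0 +-2 mm. Slides at under 1 N.
- flap (a joint): Angle of the white flap, rad: 0 = flat over the bay (stop), 1.3 to 1.6 = standing, as at the start. A soft spring lifts it back to about 1.5 when let go untucked; holding it flat takes about 1 N at 30 mm from the hinge. Plate: case x -15 to 45 mm, 65 mm from hinge to free edge, 3 mm thick; flat, its upper face is at case z 27 mm. Standing, its outer face looks to case +y.
- runner (a joint): How far the flap's hinge has slid towards the lip (case -y), m: 0 to 0.003 at the start, 0.016 = end stop. Stays where left; moving it takes about 4 to 5 N. Below 0.006 the folding edge passes freely inside the lip; at 0.016 a flat flap's edge reaches 10 mm beneath it.
- flap_hinge (a point): Middle of the hinge axis (parallel to case x), on the runner: case x 15, y 36 minus the runner's travel, z 25.5 mm, in the middle of the flap's thickness. Knuckle radius 3.5 mm.
- flap_edge (a point): Middle of the flap's free edge, 65 mm from the hinge axis, half-way through its thickness; axes as the case's when the flap is flat.
- flap_ridge (a point): Centre of the push ridge on the flap's outer (folded: upper) face: straight bar 56 mm long parallel to the hinge, 44 to 49 mm from the hinge axis, 7 mm high. A fingertip between hinge and ridge can fold the flap and then push it along by the ridge.
- lip_mouth (a point): Middle of the lower inner edge of the fixed aluminium retaining lip: case x 15, y -35, z 32 mm. Lip: slab 4 mm thick, 56 mm long along x, y -35 to -49, closed by a wall on the outside. A flat flap passes 5 mm below it.
- dispenser: Round twist-dial pill dispenser, diameter 84, height 41 mm; loose bystander, not to be disturbed; origin at the centre of its underside, z up
- jar: Clear glass jar with a steel cap, diameter 62, height 82 mm; loose bystander, not to be disturbed; origin at the centre of its underside, z up
- tin: Steel tablet tin 80 x 56 x 25 mm; loose bystander, not to be disturbed; origin at the centre of its underside, z up
- block: Wooden block 125 x 46 x 40 mm with three holes holding amber vials; loose bystander, not to be disturbed; origin at the centre of its underside, z up
- bell: Small white ceramic bell, diameter 46, height 54 mm, behind the case's closed end; loose bystander, not to be disturbed; origin at the centre of its underside, z up
- vial0: Amber vial, diameter 23, height 62 mm, standing 30 mm deep in the block (top 72 mm above the tray floor); loose bystander, not to be disturbed; origin at the centre of its underside, z up
- vial1: Amber vial, diameter 23, height 62 mm, standing 30 mm deep in the block (top 72 mm above the tray floor); loose bystander, not to be disturbed; origin at the centre of its underside, z up
- vial2: Amber vial, diameter 23, height 62 mm, standing 30 mm deep in the block (top 72 mm above the tray floor); loose bystander, not to be disturbed; origin at the centre of its underside, z up
- cassette: The same loose cassette, with its origin at the centre of its underside, x along its length, z up.
There are look-alikes about, which are no part of the job. There is more than one size of the cassette; the job needs the middle-sized.

How it is judged:
By the outcome, as a careful person would: the job done as asked, in the order asked, and still so for the second after the job is handed in, with the robot touching nothing.
It also fails if it takes over 48 s, if anything falls off the work surface, if the arm or the gripper's body presses on something with over 40 N, if the wrist force passes 120 N, or if a joint passes its speed limit or range.

## Working session

There is one attempt and no reset: what is moved stays moved. The work goes in short steps, Python scripts to look and compute and a tool call to move; the robot and the scene stay as the last step left them, time stands still between calls to the robot, and variables do not carry over. Pictures are saved under pics/ and viewed, about 8 in all and at most 12, crops included, and the job is handed in when it is done.

Besides the shell and the picture viewer there is one more tool, called after "Request:" by a JSON object that holds its "method" and its "body", one argument or row to a line. jog_arm: Moves the arm, as the interface text tells. Its arguments: {"type":"object","properties":{"steps":{"type":"array"}},"required":["steps"]}

```bash
ls; mkdir -p pics; python3 - <<'E'
from bench import robot
import cv2
for n in("scene","top"):
    im=robot.snapshot(n); cv2.imwrite(f"pics/{n}0.png",cv2.cvtColor(im,cv2.COLOR_RGB2BGR))
    c=robot.camera_info(n); print(n,c)
    cv2.imwrite(f"pics/{n}0b.png",cv2.resize(cv2.imread(f"pics/{n}0.png"),(800,600),interpolation=cv2.INTER_CUBIC))
print(robot.get_obs(),robot.pinch_z)
E
```

```text
pics
scene {'mtx': array([[385.27152428,   0.        , 254.25240726],
       [  0.        , 385.27152428, 190.1043592 ],
       [  0.        ,   0.        ,   1.        ]]), 'R': array([[-3.62245348e-01,  9.32082435e-01,  8.01197549e-04],
       [ 7.04059616e-01,  2.74189443e-01, -6.55072673e-01],
       [-6.10801412e-01, -2.36732938e-01, -7.55565451e-01]]), 't': array([ 0.12782166, -0.32534749,  1.27849508])}
top {'mtx': array([[394.55070999,   0.        , 253.75137694],
       [  0.        , 394.55070999, 190.45848521],
       [  0.        ,   0.        ,   1.        ]]), 'R': array([[-0.01971592, -0.99948093, -0.02547861],
       [-0.99526457,  0.02204606, -0.09466994],
       [ 0.0951825 ,  0.02349145, -0.99518262]]), 't': array([0.08372978, 0.5252128 , 0.93668716])}
{'time': 0.1, 'joint_positions': array([ 1.11090699e+00,  8.79135283e-02,  1.37206840e+00, -1.36967972e-05,
        1.68360188e+00, -1.03088391e-01]), 'qvel': array([ 1.61216536e-04, -2.20430091e-03, -3.46999998e-04,  3.73187356e-05,
       -1.71542417e-04,  2.39682979e-04]), 'joint_torque': array([ 1.89445767e-03, -3.41252232e+01, -3.03300834e+01,  7.19086896e-02,
        3.04735755e-02, -1.02616309e-04]), 'tool_pos': array([0.19189043, 0.51492419, 0.20442111]), 'ee_rot': array([-3.13961066e+00, -1.91361674e-04,  2.78478999e+00]), 'wrist_force': array([ 0.2877915 , -0.51122427,  0.76530789]), 'wrist_torque': array([-0.05346771,  0.05262877, -0.00592792]), 'width': 0.09423531125743737} 0.0188
```

View pics/top0b.png

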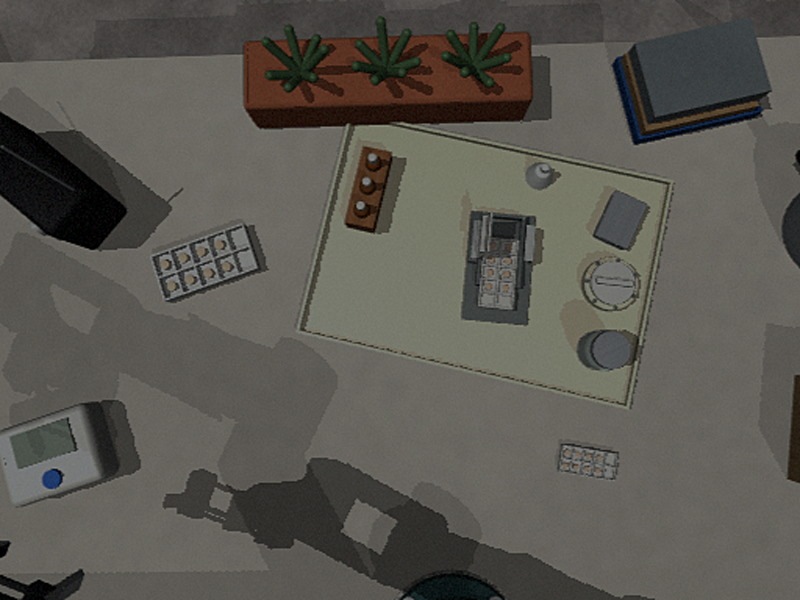

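View pics/scene0b.png

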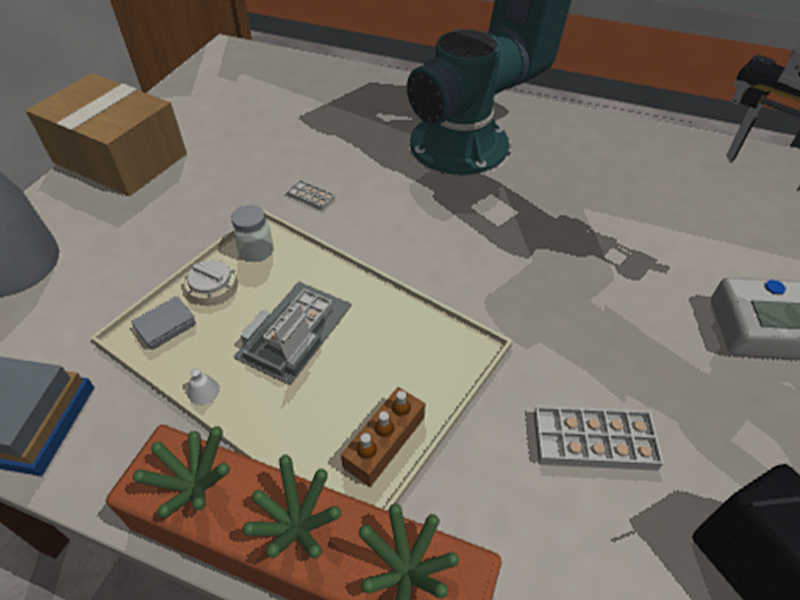

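The top view shows the case at about (500,265) of 800x600, with its apron towards the robot and the lip slab on the right at (532,240). The flap stands on the left. The bell is at (540,175), and the block with vials is at (368,190). I'll zoom in on both views.

```bash
python3 - <<'E'
import cv2,numpy as np
t=cv2.imread("pics/top0.png")[125:215,285:350]; s=cv2.imread("pics/scene0.png")[170:250,145:230]
f=lambda a,k:cv2.resize(np.clip(a*1.6,0,255).astype('u1'),None,fx=k,fy=k,interpolation=cv2.INTER_CUBIC)
a=f(t,6);b=f(s,5)
o=np.zeros((600,800,3),'u1');o[:a.shape[0],:a.shape[1]]=a;o[:b.shape[0],390:390+b.shape[1]]=b[:,:410]
cv2.imwrite("pics/z0.png",o)
E
```

```text
(no output)
```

View pics/z0.png

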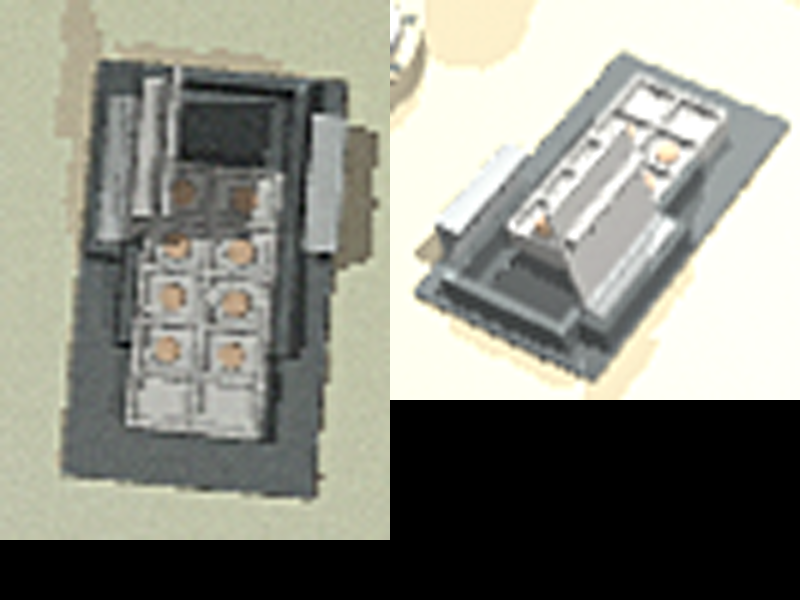

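```bash
cat > h.py <<'E'
import numpy as np,cv2
from bench import robot
C={n:robot.camera_info(n) for n in("top","scene")}
P={n:c["mtx"]@np.c_[c["R"],c["t"]] for n,c in C.items()}
def tri(a,b):
    X=cv2.triangulatePoints(P["top"],P["scene"],np.array(a,float).T,np.array(b,float).T); return (X[:3]/X[3]).T
def ray(n,p,z):
    c=C[n];p=np.atleast_2d(p).astype(float);d=np.c_[p,np.ones(len(p))]@np.linalg.inv(c["mtx"]).T@c["R"]
    o=-c["R"].T@c["t"];return o+d*((z-o[2])/d[:,2])[:,None]
def proj(n,X):
    q=np.c_[X,np.ones(len(X))]@P[n].T;return q[:,:2]/q[:,2:]
def fit2(l,w):  # rigid 2D local->world
    l=np.array(l);lc,wc=l.mean(0),w.mean(0);H=(l-lc).T@(w-wc)
    yaw=np.arctan2(H[0,1]-H[1,0],H[0,0]+H[1,1]);R=np.array([[np.cos(yaw),-np.sin(yaw)],[np.sin(yaw),np.cos(yaw)]])
    return yaw,wc-R@lc,R
E
cat > m.py <<'E'
from h import *
tc=lambda p:np.array(p)/6+[285,125]; sc=lambda p:(np.array(p)-[390,0])/5+[145,170]
T=tc([(100,62),(347,80),(315,497),(62,475)]);S=sc([(592,382),(415,293),(623,52),(788,122)])
L=np.array([(65,51),(65,-53),(-110,-53),(-110,51)])/1e3
X=tri(T,S);print("plate tri mm\n",(X*1e3).round(1))
for z in(.005,.01,.015,.02):
  for n,p in(("top",T),("scene",S)):
    W=ray(n,p,z)[:,:2];y,t,R=fit2(L,W);print(z,n,y.round(3),(t*1e3).round(1),"res",(1e3*(L@R.T+t-W)).round(1).tolist(),"sides",(1e3*np.linalg.norm(W-np.roll(W,1,0),axis=1)).round(1))
K=tri(tc([(127,427),(268,438)]),sc([(728,112),(637,72)]));print("cass rear",(K*1e3).round(1))
E
python3 m.py
```

```text
plate tri mm
 [[ 665.8  -49.2    1.8]
 [ 654.1 -150.5    5. ]
 [ 480.1 -130.4    4.2]
 [ 492.1  -28.2    3.8]]
0.005 top -0.115 [596.1 -92.9] res [[0.9, 0.6], [-0.7, 0.0], [-0.4, -0.2], [0.2, -0.5]] sides [174.5 103.3 175.3 104.2]
0.005 scene -0.119 [595.8 -88.5] res [[-0.7, 0.7], [0.6, -1.3], [0.2, -1.1], [-0.1, 1.7]] sides [175.5 102.2 174.6 101.2]
0.01 top -0.115 [595.4 -92.2] res [[1.4, 0.8], [-0.3, -0.3], [-0.9, -0.4], [-0.2, -0.1]] sides [173.6 102.8 174.4 103.7]
0.01 scene -0.119 [599.  -86.1] res [[-0.1, 1.0], [1.1, -1.7], [-0.4, -1.4], [-0.6, 2.1]] sides [174.3 101.5 173.4 100.6]
0.015 top -0.115 [594.7 -91.4] res [[1.8, 1.0], [0.1, -0.6], [-1.4, -0.6], [-0.6, 0.2]] sides [172.7 102.2 173.5 103.1]
0.015 scene -0.119 [602.2 -83.7] res [[0.5, 1.2], [1.7, -2.1], [-1.0, -1.6], [-1.2, 2.5]] sides [173.2 100.8 172.2  99.9]
0.02 top -0.115 [594.  -90.7] res [[2.3, 1.2], [0.6, -0.9], [-1.8, -0.8], [-1.0, 0.5]] sides [171.8 101.7 172.6 102.6]
0.02 scene -0.119 [605.4 -81.3] res [[1.2, 1.5], [2.2, -2.5], [-1.7, -1.9], [-1.7, 2.9]] sides [172.  100.1 171.1  99.2]
cass rear [[ 509.8  -53.1   20.5]
 [ 503.4 -108.6   21.6]]
```

Both views agree to about 4 mm and the sizes check out (175 x 104 mm). The case is at about (596, -91.5) mm with yaw -0.116, and the tray floor is at z≈0. The cassette rear is at case x≈-90, y≈0, so it sticks out 35 mm. Next I turn the tool so its x lies along case y and its y along case x, with the fingers shut.

Request:
{"method": "jog_arm", "body": {
  "steps": [
    [[0, 0, 0, 0, 0, 9.525, -1], [0, 0, 0, 0, 0, 9.525, -1], [0, 0, 0, 0, 0, 9.525, -1], [0, 0, 0, 0, 0, 9.525, -1], [0, 0, 0, 0, 0, 9.525, -1], [0, 0, 0, 0, 0, 9.525, -1], [0, 0, 0, 0, 0, 9.525, -1], [0, 0, 0, 0, 0, 9.525, -1]]
  ]
}}

```text
time: 1.1
tool_pos: [0.1919, 0.5151, 0.2048]
ee_rot: [-3.141, 0.001, 1.449]
wrist_force: [-0.6, -0.7, 0.5]
width: 0.0174
```

Request:
{"method": "jog_arm", "body": {
  "steps": [
    [[-4.63, 2.91, 0, 0, 0, 0, -1], [-4.63, 2.91, 0, 0, 0, 0, -1], [-4.63, 2.91, 0, 0, 0, 0, -1], [-4.63, 2.91, 0, 0, 0, 0, -1], [-4.63, 2.91, 0, 0, 0, 0, -1], [-4.63, 2.91, 0, 0, 0, 0, -1], [-4.63, 2.91, 0, 0, 0, 0, -1], [-4.63, 2.91, 0, 0, 0, 0, -1], [-4.63, 2.91, 0, 0, 0, 0, -1], [-4.63, 2.91, 0, 0, 0, 0, -1], [-4.63, 2.91, 0, 0, 0, 0, -1], [-4.63, 2.91, 0, 0, 0, 0, -1]]
  ]
}}

```text
time: 2.6
tool_pos: [0.4749, -0.0786, 0.205]
ee_rot: [-3.141, -0.0, 1.455]
wrist_force: [1.1, 0.9, -0.3]
width: 0.0001
```

Request:
{"method": "jog_arm", "body": {
  "steps": [
    [[0, 0, 5, 0, 0, 0, -1], [0, 0, 5, 0, 0, 0, -1], [0, 0, 4, 0, 0, 0, -1], [0, 0, 3, 0, 0, 0, -1], [0, 0, 1.5, 0, 0, 0, -1], [0, 0, 0.7, 0, 0, 0, -1], [0, 0, 0, 0, 0, 0, -1]]
  ]
}}

```text
time: 3.48
tool_pos: [0.4751, -0.077, 0.014]
ee_rot: [3.141, 0.0, 1.455]
wrist_force: [0.7, 0.7, 0.7]
width: 0.0006
```

```bash
cat > pic.py <<'E'
import sys;from h import *
k=sys.argv[1];o=np.zeros((560,800,3),'u1')
for i,(n,x,y) in enumerate((("top",275,120),("scene",140,160))):
    im=cv2.cvtColor(robot.snapshot(n),cv2.COLOR_RGB2BGR);cv2.imwrite(f"pics/{n}{k}.png",im)
    a=np.clip(im[y:y+112,x:x+80]*(1.5-.3*i),0,255).astype('u1');o[:,i*400:i*400+400]=cv2.resize(a,(400,560),interpolation=cv2.INTER_CUBIC)
cv2.imwrite(f"pics/z{k}.png",o);s=robot.get_obs();print(s["time"],s["tool_pos"].round(4),s["wrist_force"].round(1))
E
python3 pic.py 1
```

```text
3.575 [ 0.4758 -0.0772  0.0148] [-0.8 -0.6  0.2]
```

View pics/z1.png

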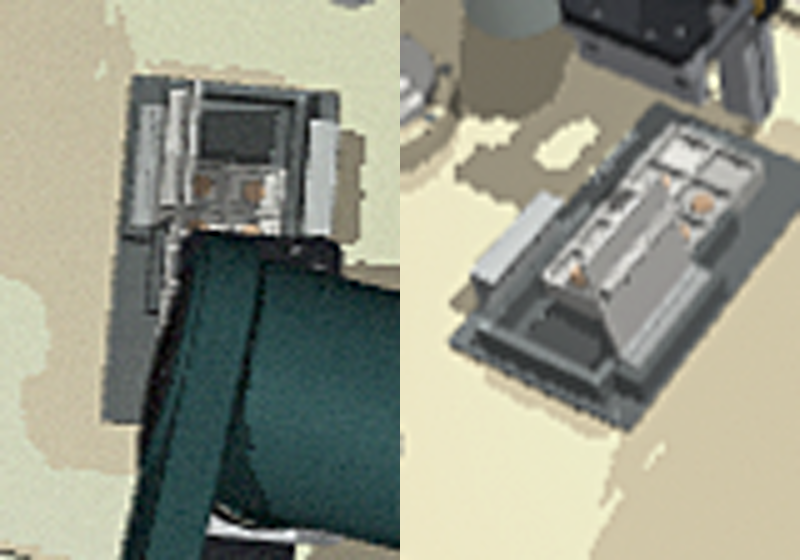

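The fingertip stands behind the cassette's rear end (scene crop, about (745,100)) and the case is clear. Pushing along tool y.

Request:
{"method": "jog_arm", "body": {
  "steps": [
    [[0, 0.8, 0, 0, 0, 0, -1], [0, 0.8, 0, 0, 0, 0, -1], [0, 0.7, 0, 0, 0, 0, -1], [0, 0.7, 0, 0, 0, 0, -1], [0, 0.6, 0, 0, 0, 0, -1], [0, 0.6, 0, 0, 0, 0, -1], [0, 0.4, 0, 0, 0, 0, -1], [0, 0, 0, 0, 0, 0, -1]]
  ]
}}

```text
time: 4.58
tool_pos: [0.5208, -0.0823, 0.0134]
ee_rot: [3.141, -0.0, 1.455]
wrist_force: [-0.7, 0.1, 0.9]
width: 0.0004
```

Request:
{"method": "jog_arm", "body": {
  "steps": [
    [[0, 0.3, 0, 0, 0, 0, -1], [0, 0.3, 0, 0, 0, 0, -1], [0, 0, 0, 0, 0, 0, -1]]
  ]
}}

```text
time: 4.95
tool_pos: [0.5266, -0.083, 0.0135]
ee_rot: [3.141, -0.0, 1.455]
wrist_force: [0.6, 0.3, 0.2]
width: 0.0003
```

Request:
{"method": "jog_arm", "body": {
  "steps": [
    [[0, 0.2, 0, 0, 0, 0, -1], [0, 0.1, 0, 0, 0, 0, -1], [0, 0, 0, 0, 0, 0, -1]]
  ]
}}

```text
time: 5.32
tool_pos: [0.5295, -0.0833, 0.0135]
ee_rot: [3.141, -0.0, 1.455]
wrist_force: [0.6, 0.0, 0.1]
width: 0.0004
```

Request:
{"method": "jog_arm", "body": {
  "steps": [
    [[0, 0.2, 0, 0, 0, 0, -1], [0, 0, 0, 0, 0, 0, -1]]
  ]
}}

```text
time: 5.58
tool_pos: [0.5304, -0.0833, 0.0134]
ee_rot: [-3.139, -0.0, 1.455]
wrist_force: [-3.7, 0.3, 2.5]
width: 0.0005
```

Request:
{"method": "jog_arm", "body": {
  "steps": [
    [[0, 0.2, 0, 0, 0, 0, -1], [0, 0, 0, 0, 0, 0, -1]]
  ]
}}

```text
time: 5.82
tool_pos: [0.5305, -0.0833, 0.0133]
ee_rot: [-3.135, -0.0, 1.455]
wrist_force: [-9.0, 1.2, 6.6]
width: 0.0003
```

Home contact is clear: the force rose to 9 N with no further motion, at case x≈-54 for the finger face (expected -55). I back off, lift, move beside the flap and look.

Request:
{"method": "jog_arm", "body": {
  "steps": [
    [[0, -1, 0, 0, 0, 0, -1], [0, -1, 0, 0, 0, 0, -1], [0, 0, -5, 0, 0, 0, -1], [0, 0, -5, 0, 0, 0, -1], [0, 0, -4, 0, 0, 0, -1], [4, 0, 0, 0, 0, 0, -1], [3.5, 2, 0, 0, 0, 0, -1], [2, 4, 0, 0, 0, 0, -1], [0, 3.5, 0, 0, 0, 0, -1], [0, 0, 0, 0, 0, 0, -1]]
  ]
}}

```text
time: 7.08
tool_pos: [0.62, 0.0021, 0.1522]
ee_rot: [-3.141, -0.0, 1.455]
wrist_force: [-0.5, 0.9, -1.4]
width: 0.0004
```

```bash
python3 pic.py 2
```

```text
7.175 [0.6183 0.002  0.153 ] [ 0.5  0.7 -0.7]
```

View pics/z2.png

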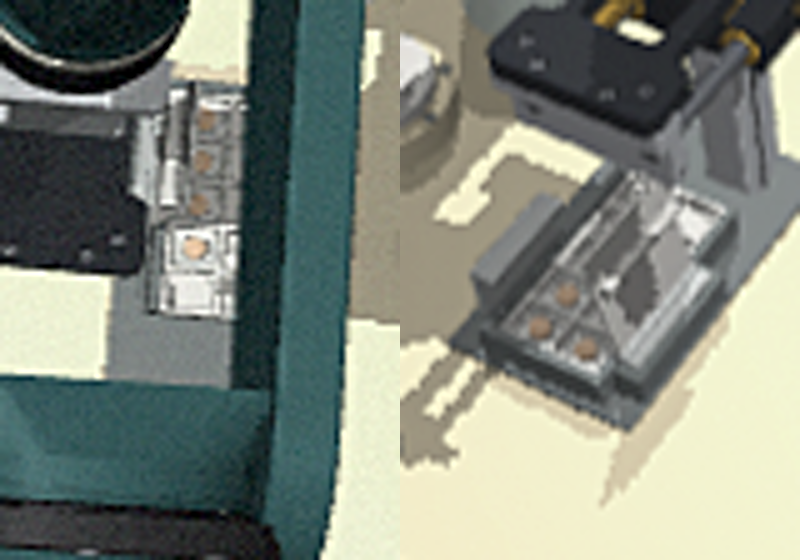

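```bash
python3 - <<'E'
from h import *
tc=lambda p:np.array(p)/6+[285,125]; sc=lambda p:(np.array(p)-[390,0])/5+[145,170]
a=-.116;R=np.array([[np.cos(a),-np.sin(a)],[np.sin(a),np.cos(a)]])
case=lambda X:np.c_[(X[:,:2]-[.596,-.0915])@R,X[:,2]]*1e3
print("lip",case(ray("top",tc([(313,115),(343,118),(335,252),(305,250)]),.036)).round(1).tolist())
print("edge z.09",case(ray("top",tc([(180,66),(165,215)]),.09)).round(1).tolist())
print("ridge z.072",case(ray("top",tc([(152,78),(140,215)]),.072)).round(1).tolist())
print("edge scene z.09",case(ray("scene",sc([(545,190),(635,122)]),.09)).round(1).tolist())
E
```

```text
lip [[42.8, -36.1, 36.0], [42.6, -48.2, 36.0], [-12.3, -49.2, 36.0], [-12.6, -37.1, 36.0]]
edge z.09 [[44.7, 24.8, 90.0], [-13.3, 25.8, 90.0]]
ridge z.072 [[43.4, 33.3, 72.0], [-11.0, 33.5, 72.0]]
edge scene z.09 [[32.9, 19.7, 90.0], [-18.2, 32.8, 90.0]]
```

The lip checks out (y -36 to -48.7). The flap edge is at y≈25, so the flap stands at about 1.4 rad. I descend on the hinge side, then fold along an arc at 30 mm from the hinge.

Request:
{"method": "jog_arm", "body": {
  "steps": [
    [[0, 0.3, 4, 0, 0, 0, -1], [0, 0, 4, 0, 0, 0, -1], [-1, 0, 1.8, 0, 0, 0, -1], [-2, 0, 0, 0, 0, 0, -1], [-1.2, 0, 0, 0, 0, 0, -1], [0, 0, 0, 0, 0, 0, -1]]
  ]
}}

```text
time: 7.92
tool_pos: [0.6181, -0.0419, 0.0578]
ee_rot: [3.138, 0.0, 1.452]
wrist_force: [-0.9, 0.3, -0.2]
width: 0.0004
```

```bash
cat > st.py <<'E'
from bench import robot
import numpy as np
s=robot.get_obs();a=-.116;d=s["tool_pos"][:2]-[.596,-.0915]
print(s["time"],"case mm",(1e3*np.array([d[0]*np.cos(a)+d[1]*np.sin(a),-d[0]*np.sin(a)+d[1]*np.cos(a),s["tool_pos"][2]])).round(1),s["wrist_force"].round(1))
E
python3 st.py
```

```text
7.925 case mm [16.2 51.8 57.8] [-0.9  0.3 -0.2]
```

Request:
{"method": "jog_arm", "body": {
  "steps": [
    [[-0.6, 0, 0, 0, 0, 0, -1], [-0.6, 0, 0, 0, 0, 0, -1], [-0.5, 0, 0.1, 0, 0, 0, -1], [-0.5, 0, 0.1, 0, 0, 0, -1], [0, 0, 0, 0, 0, 0, -1]]
  ]
}}

```text
time: 8.55
tool_pos: [0.6142, -0.0623, 0.0531]
ee_rot: [-3.141, 0.0, 1.454]
wrist_force: [0.1, -0.3, 0.1]
width: 0.0005
```

```bash
python3 st.py; python3 pic.py 3
```

```text
8.55 case mm [14.7 31.1 53.1] [ 0.1 -0.3  0.1]
8.65 [ 0.6143 -0.062   0.0533] [-0.1 -0.8 -0.2]
```

View pics/z3.png

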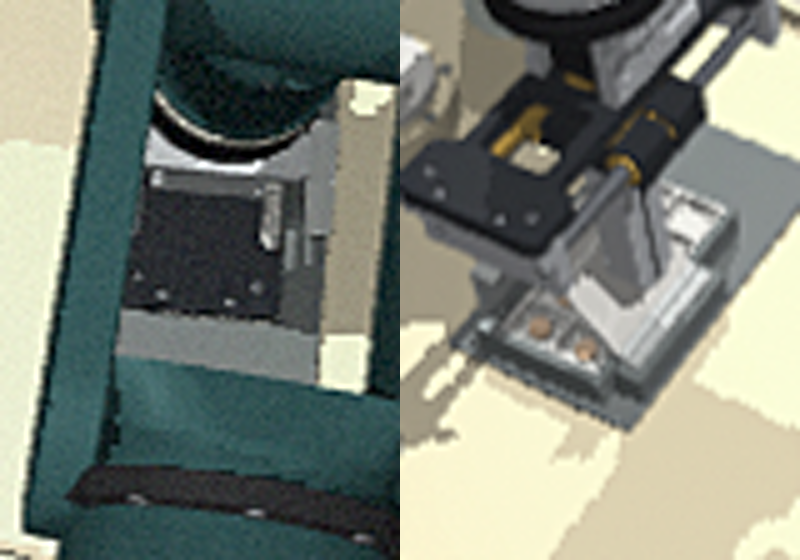

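The finger is on the flap's outer face between hinge and ridge (scene crop, about (640,290)), and the flap is down to about 60°. Continuing the arc.

Request:
{"method": "jog_arm", "body": {
  "steps": [
    [[-0.4, 0, 0.2, 0, 0, 0, -1], [-0.42, 0, 0.33, 0, 0, 0, -1], [-0.28, 0, 0.28, 0, 0, 0, -1], [-0.23, 0, 0.32, 0, 0, 0, -1], [-0.2, 0, 0.35, 0, 0, 0, -1], [-0.14, 0, 0.36, 0, 0, 0, -1], [-0.08, 0, 0.25, 0, 0, 0, -1], [0, 0, 0, 0, 0, 0, -1]]
  ]
}}

```text
time: 9.65
tool_pos: [0.6124, -0.0794, 0.0326]
ee_rot: [3.142, 0.0, 1.455]
wrist_force: [0.4, 1.2, 0.9]
width: 0.0004
```

```bash
python3 st.py
```

```text
9.65 case mm [14.9 13.9 32.6] [0.4 1.2 0.9]
```

Request:
{"method": "jog_arm", "body": {
  "steps": [
    [[0, 0, 0.15, 0, 0, 0, -1], [0, 0, 0.15, 0, 0, 0, -1], [0, 0, 0, 0, 0, 0, -1]]
  ]
}}

```text
time: 10.02
tool_pos: [0.6125, -0.0795, 0.0321]
ee_rot: [3.14, 0.0, 1.455]
wrist_force: [-4.3, 1.6, 8.9]
width: 0.0003
```

```bash
python3 st.py
```

```text
10.025 case mm [15.  13.8 32.1] [-4.3  1.6  8.9]
```

```bash
python3 pic.py 4
```

```text
10.125 [ 0.6126 -0.0795  0.0321] [-3.1  0.5  9.1]
```

View pics/z4.png

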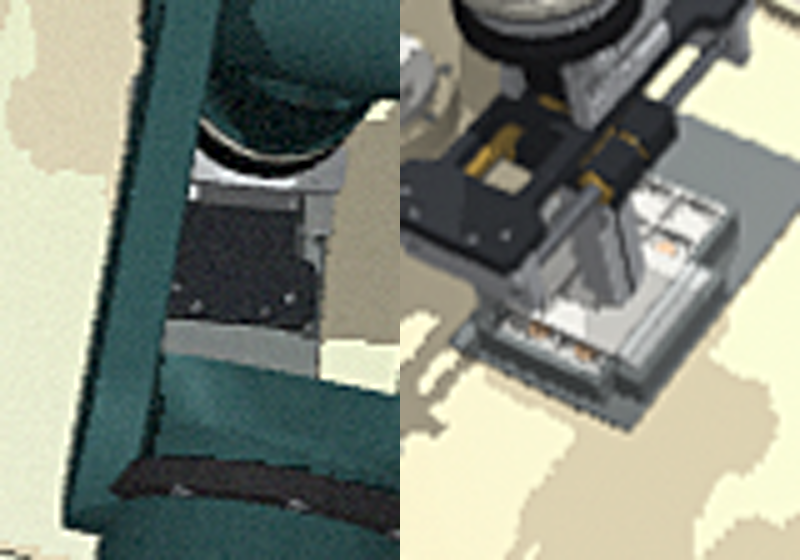

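Looks near flat, but contact came at z≈32 rather than 27. Either the tray floor lies about 5 mm above the bench, or the edge sits on the lip. I'll project both hypotheses onto a zoom.

```bash
python3 - <<'E'
from h import *
im=cv2.imread("pics/scene4.png");x0,y0,k=152,205,14;a=-.119
R=np.array([[np.cos(a),-np.sin(a)],[np.sin(a),np.cos(a)]])
z=cv2.resize(np.clip(im[y0:y0+42,x0:x0+56]*1.2,0,255).astype('u1'),None,fx=k,fy=k,interpolation=cv2.INTER_CUBIC)
for o,f,pts,c in(((.599,-.0861),.005,[(45,35,27),(45,-30,27),(45,-30,24),(55,-29,22)],(0,0,255)),((.5958,-.0885),0,[(45,35,27),(45,-29,39),(45,-29,36),(55,-29,22)],(255,0,0))):
    p=np.array(pts)/1e3;X=np.c_[p[:,:2]@R.T+o,p[:,2]+f];q=(proj("scene",X)-[x0,y0]+.5)*k
    print(q.round(0).tolist())
    for i in q: cv2.circle(z,tuple(int(v) for v in i),4,c,1)
cv2.imwrite("pics/h4.png",z)
E
```

```text
[[451.0, 381.0], [126.0, 229.0], [130.0, 239.0], [100.0, 292.0]]
[[451.0, 380.0], [121.0, 187.0], [124.0, 198.0], [103.0, 291.0]]
```

View pics/h4.png

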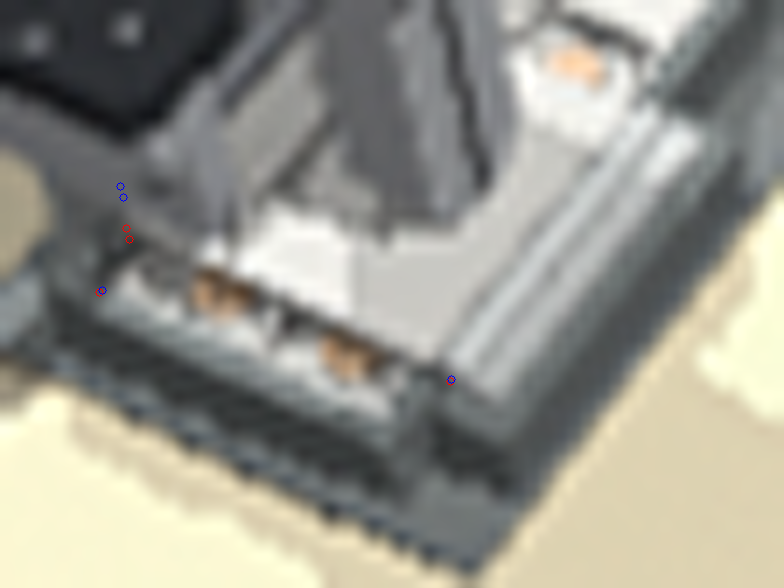

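The images don't settle it, so I probe: ease the press and slide 8 mm towards the ridge. Flat means constant height, tilted means a rise of about 1.5 mm.

Request:
{"method": "jog_arm", "body": {
  "steps": [
    [[0, 0, -0.15, 0, 0, 0, -1], [0, 0, 0, 0, 0, 0, -1]]
  ]
}}

```text
time: 10.38
tool_pos: [0.6125, -0.0795, 0.0321]
ee_rot: [3.141, 0.0, 1.455]
wrist_force: [-2.7, 0.4, 6.0]
width: 0.0008
```

Request:
{"method": "jog_arm", "body": {
  "steps": [
    [[-0.3, 0, 0, 0, 0, 0, -1], [-0.3, 0, 0, 0, 0, 0, -1], [-0.2, 0, 0, 0, 0, 0, -1], [0, 0, 0, 0, 0, 0, -1]]
  ]
}}

```text
time: 10.88
tool_pos: [0.6117, -0.0858, 0.0321]
ee_rot: [3.141, -0.003, 1.455]
wrist_force: [-1.4, 4.0, 6.8]
width: 0.0006
```

```bash
python3 st.py
```

```text
10.875 case mm [15.   7.5 32.1] [-1.4  4.   6.8]
```

z is unchanged (32.1 → 32.1), so the flap is flat and the tray floor is about 5 mm above the bench. I keep pushing towards the lip.

Request:
{"method": "jog_arm", "body": {
  "steps": [
    [[-0.3, 0, -0.05, 0, 0, 0, -1], [-0.3, 0, 0, 0, 0, 0, -1], [-0.3, 0, 0, 0, 0, 0, -1], [0, 0, 0, 0, 0, 0, -1]]
  ]
}}

```text
time: 11.38
tool_pos: [0.611, -0.0962, 0.0322]
ee_rot: [3.14, -0.001, 1.455]
wrist_force: [1.2, 2.4, 6.0]
width: 0.0004
```

Request:
{"method": "jog_arm", "body": {
  "steps": [
    [[-0.3, 0, 0, 0, 0, 0, -1], [-0.3, 0, 0, 0, 0, 0, -1], [0, 0, 0, 0, 0, 0, -1]]
  ]
}}

```text
time: 11.75
tool_pos: [0.6104, -0.102, 0.0321]
ee_rot: [3.14, -0.001, 1.455]
wrist_force: [0.3, 3.1, 4.7]
width: 0.0005
```

```bash
python3 st.py
```

```text
11.75 case mm [15.5 -8.7 32.1] [0.3 3.1 4.7]
```

Request:
{"method": "jog_arm", "body": {
  "steps": [
    [[-0.3, 0, 0, 0, 0, 0, -1], [-0.2, 0, 0, 0, 0, 0, -1], [0, 0, 0, 0, 0, 0, -1]]
  ]
}}

```text
time: 12.12
tool_pos: [0.6098, -0.1068, 0.0321]
ee_rot: [3.14, -0.001, 1.455]
wrist_force: [-0.2, 4.0, 4.8]
width: 0.0003
```

Request:
{"method": "jog_arm", "body": {
  "steps": [
    [[-0.3, 0, 0, 0, 0, 0, -1], [0, 0, 0, 0, 0, 0, -1]]
  ]
}}

```text
time: 12.38
tool_pos: [0.6098, -0.107, 0.0322]
ee_rot: [3.14, -0.006, 1.455]
wrist_force: [1.9, 9.0, 5.2]
width: 0.0005
```

Request:
{"method": "jog_arm", "body": {
  "steps": [
    [[-0.3, 0, 0, 0, 0, 0, -1], [0, 0, 0, 0, 0, 0, -1]]
  ]
}}

```text
time: 12.62
tool_pos: [0.6097, -0.1072, 0.0322]
ee_rot: [3.14, -0.011, 1.456]
wrist_force: [1.6, 15.0, 6.5]
width: 0.0008
```

```bash
python3 st.py
```

```text
12.625 case mm [ 15.4 -14.   32.2] [ 1.6 15.   6.5]
```

It stopped hard at finger y≈-14 (expected about -16 for the end stop) with 15 N. I let go, clear out and check.

Request:
{"method": "jog_arm", "body": {
  "steps": [
    [[0.7, 0, 0, 0, 0, 0, -1], [0.5, 0, -0.5, 0, 0, 0, -1], [0, 0, -3, 0, 0, 0, -1], [0, 0, -5, 0, 0, 0, -1], [0, 0, -5, 0, 0, 0, -1], [0, -6, 0, 0, 0, 0, -1], [0, -6, 0, 0, 0, 0, -1], [3, -5, 0, 0, 0, 0, -1], [6, 0, 0, 0, 0, 0, -1], [6, 0, 0, 0, 0, 0, -1], [6, 0, 0, 0, 0, 0, -1], [6, 0, 0, 0, 0, 0, -1]]
  ]
}}

```text
time: 14.12
tool_pos: [0.472, 0.1878, 0.166]
ee_rot: [-3.141, 0.001, 1.454]
wrist_force: [1.2, 0.1, -0.5]
width: 0.0007
```

Request:
{"method": "jog_arm", "body": {
  "steps": [
    [[6, 0, 0, 0, 0, 0, -1], [6, 0, 0, 0, 0, 0, -1], [6, 0, 0, 0, 0, 0, -1], [0, 0, 0, 0, 0, 0, -1]]
  ]
}}

```text
time: 14.62
tool_pos: [0.4922, 0.3681, 0.164]
ee_rot: [-3.139, 0.002, 1.459]
wrist_force: [0.5, -0.5, -0.5]
width: 0.0003
```

```bash
python3 pic.py 5; python3 - <<'E'
import cv2,numpy as np
# did bystanders move? image change outside the case, first vs last
for n in("top",):
    d=cv2.absdiff(cv2.imread(f"pics/{n}0.png"),cv2.imread(f"pics/{n}5.png")).max(2)
    print(n,(d>60).sum())
E
```

```text
14.725 [0.4927 0.3648 0.1652] [ 0.  -0.4 -0.4]
top 21583
```

View pics/z5.png

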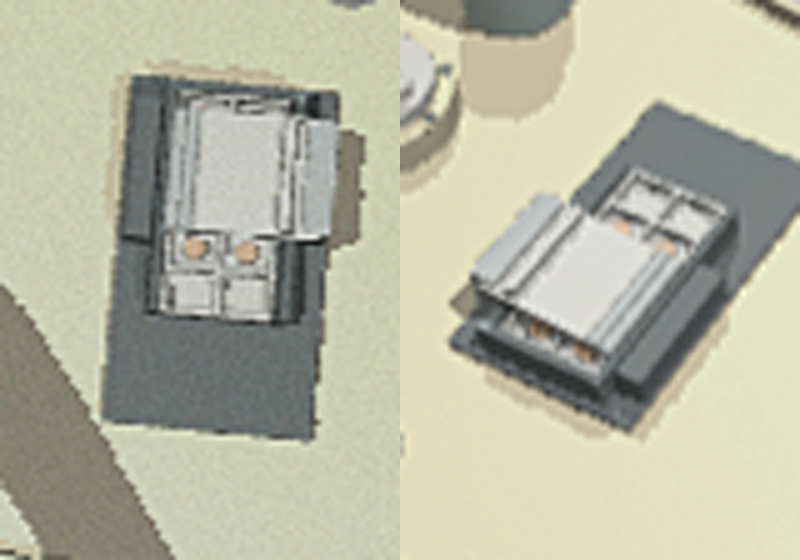

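View pics/top5.png

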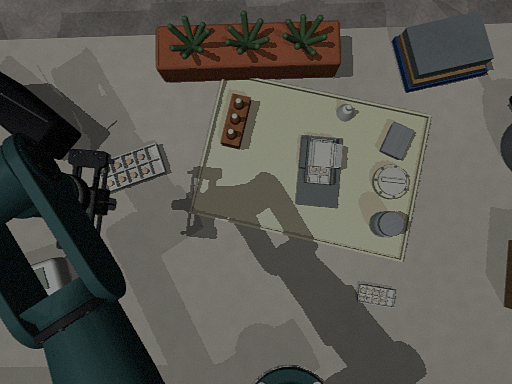

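The flap lies flat with its edge under the lip, and the bystanders are in their old places. One last numeric check of runner travel, cassette and bystanders from these pictures.

```bash
python3 - <<'E'
from h import *
tc=lambda p:np.array(p)/5+[275,120]
# plate corners in the new crop -> case frame at plate height .010 (floor .005)
T=tc([(132,75),(340,92),(313,440),(102,420)]);L=np.array([(65,51),(65,-53),(-110,-53),(-110,51)])/1e3
_,t,R=fit2(L,ray("top",T,.010)[:,:2])
case=lambda p,z:(((ray("top",tc(p),z)[:,:2]-t)@R)*1e3).round(1).tolist()
print("cass rear corners",case([(160,314),(275,322)],.025))
print("ridge left/right, lip inner edge",case([(288,180),(297,180)],.039),case([(308,180)],.041))
print("knuckle hinge-side",case([(172,180)],.0305))
a,b=cv2.imread("pics/top0.png"),cv2.imread("pics/top5.png")
for n,(x,y,w,h) in dict(block=(218,92,36,58),bell=(334,100,26,24),tin=(378,118,40,44),disp=(370,160,42,42),jar=(368,208,42,32)).items():
    s,r=cv2.phaseCorrelate(*[cv2.cvtColor(i[y:y+h,x:x+w],cv2.COLOR_BGR2GRAY).astype(np.float64) for i in(a,b)]);print(n,np.round(s,2),round(r,2))
E
```

```text
cass rear corners [[-56.4, 28.4], [-55.1, -27.5]]
ridge left/right, lip inner edge [[12.5, -26.1], [12.9, -30.5]] [[12.9, -35.4]]
knuckle hinge-side [[9.0, 28.6]]
block [-0.01 -0.01] 0.96
bell [ 0.55 -0.06] 1.02
tin [-0.03  0.51] 1.01
disp [0.5 0.5] 1.0
jar [ 0.59 -0.03] 1.0
```

```bash
python3 -c "
from bench import robot
print(robot.close_job())"
```

```text
the job is handed in; nothing more can be done
None
```

The cassette is home in its case and the flap is shut under the retaining lip. I handed the job in at about 14.7 s, with the arm clear and touching nothing.

- **Cassette:** I pushed it with the shut fingertips until it stopped against the end wall, where the force rose to 9 N. In the last picture its rear is at case x of about -55 to -56 mm, against -55 for home. Its middle is at y ≈ 0.
- **Flap:** I folded it flat, then pushed it by its ridge until it stopped hard at 15 N, which I took to be the end stop. After release it stayed flat. The ridge centre is at y ≈ -28 mm (expected -26.5), which puts the flap edge about 10 mm under the lip.
- **Bystanders:** By eye they are in their old places. A picture comparison gave shifts of 0 for the block and about half a pixel for the bell, tin, dispenser and jar. I take the half-pixel values as an artefact of the method, but did not check further.

Some measurements disagreed:
- **Tray height:** The flap met the finger at z ≈ 32 mm, not the 27 mm I expected. Sliding along it showed constant height, so the flap was flat and the tray floor is about 5 mm above the bench. My camera estimate had put it near 0.
- **Camera views:** The two views differed by about 4 mm in y.
- **Hinge knuckle:** I read it at y ≈ 28.6 mm where about 23.5 was expected, and did not resolve that. I may have picked up the edge of the runner instead.

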